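# Try out the folding lid brace of a case

## Task

The folding brace on one of the two plywood cases has just been refitted: try it out once. Raise that case's lid by its front bar until the brace snaps straight and locks, let go so that the lid stands open by itself for a second, then press the black side grip at the brace's knee down, which lifts the lid a touch and folds the brace, and leave the lid fully shut.

Things in the scene. Friction and masses are not known exactly. Their poses are not given: they have to be found in the camera images.
- case: Plywood case fixed to the bench, 150 deep (x) x 150 wide (y) x 100 high without its 10 lid, with a folding steel brace on its right (-y) side; the other case is 80 wide, 70 high, has no brace and is not used. Origin: centre of its underside; x to its rear, y left, z up. Lid hinge: along y, 75 behind the origin, 100 up. Stands turned by up to 0.35 rad.
- lid_bar (a point): Middle of the steel bar handle, 10 thick, 90 long along the case's y, held in the plane of the lid 45 in front of the lid's front edge (open gap for a finger). 195 in front of the hinge axis and 5 above it when shut; it swings up and back round that axis with the lid (lid 150 x 150 x 10, about 0.5 kg, damped hinge).
- knee_grip (a point): Centre of the black round grip, 16 thick, 45 long along the case's y, on the brace's knee, 70 out from the lid's side edge. Lid shut: 44 above the bench. Locked open: 131 above it. Pressing it down 35 (about 3 N; it moves back about 25 as it goes) takes the knee through straight; then the brace folds and the lid sinks shut alone in about 2 s.
- lid (a joint): Lid angle in rad: 0 shut, grows as it opens. The brace is straight and stops the lid at 1.20; a light spring in the knee carries it past straight as it gets there, and the lid rests locked at about 1.17 when let go. Let go below about 1.15, it sinks shut.

How it is judged:
On the way:
1. the lid stands open on its locked brace, at rest, with the robot touching no part of the case (value of joint lid above 1.1 rad and velocity of joint lid between -0.03 and 0.03 rad/s and contact force between each of the arm, the fingers and case below 0.1 N), for 0.5 s.
At the end, for the whole second after the job is handed in: the lid of the braced case is shut again (within 0.05 rad of fully shut) and at rest (value of joint lid below 0.05 rad and velocity of joint lid between -0.05 and 0.05 rad/s); the robot touches nothing.
It also fails if it takes over 48 s, if anything falls off the work surface, if the arm or the gripper's body presses on something with over 40 N, if the wrist force passes 120 N, or if a joint passes its speed limit or range.

## Robot

A 6-joint arm with a two-finger parallel gripper is mounted at the origin on a cart in front of the work surface, level with it; the furniture and walls round the work are solid. World frame = base frame: x ahead of the robot, y to its left, z up, the work surface at z = 0. Lengths are in m, angles in rad, forces in N, time in s.
With the tool pointing down it reaches from about 0.4 to 0.825 m from the base axis. Payload 7 kg.
Tool frame: the origin (TCP) lies at the very end of the fingers, on their centre line; the grasp point (between the pads) lies 19 mm behind it (arm.grip_point_offset is the distance from the TCP to the grasp point, in m); z points along the fingers, y is the line along which they close (so a half turn about z gives the same grasp; the last joint's range is limited). The gripper opens to 88 mm and grips with 3 to 60 N. Pads are 19 mm wide; open, the fingers measure 130 mm over their backs; the gripper's body (78 mm by 193 mm) begins 47 mm behind the grasp point.
Start: joints at [1.57, 0.359, 0.012, 0, -1.224, -0.288], TCP at [0.192, 0.647, 0.203] pointing down, gripper open.
Joint ranges: [-3.07, 3.07], [-1.43, 2.12], [-1.02, 1.25], [-3.03, 1.67], [-3.05, -0], [-3.03, 3.03]. Speed limits (rad/s): [2.39, 2.39, 3.01, 3.14, 3.14, 3.14].

## Interface

Orientations are given as [roll, pitch, yaw] about the fixed x, y, z axes, in that order (R = Rz(yaw) Ry(pitch) Rx(roll)).
In Python, from station import arm, cams gives the robot as it stands.
- The arm moves only by the shell command python3 -m handwheel 'ROWS' [FORCE]. ROWS is JSON, a list that holds one entry, the list of rows, each a list of 7 numbers: the shift along the tool's x, y, z normalised to -1 to 1, where 1 is 0.08 m, then the turn, a rotation vector about the tool's x, y, z normalised to -1 to 1, where 1 is 0.5 rad, then the closure in counts, from 0 (fully open) to 255 (shut). In form: [[[x, y, z, wx, wy, wz, hand], ...]]. A call has 1 to 5 rows; each row is the pose to reach, as a shift and turn from the pose commanded when the call began, along the tool's axes at that moment; what a row does not reach only later rows make up. A row lasts 1/8 s, in which the tool goes at most 62.5 mm and 10.7 degrees, less where a joint would pass 70% of its speed; a pose out of reach is approached as far as the arm can. A call with a number of a shift or a turn outside -1 to 1 is refused whole. A call with a gripper value outside its range is refused whole. The fingers move at their own pace and stop on an object; FORCE is the grip in N (left out, the last holds). Time passes only in rows, so rows that repeat a pose let the fingers close. It gives the time, the measured TCP pose, the force, the opening and the grip force at its end, in the units of the state.
- arm.get_state(): the state, without advancing time (a new reading comes with each control period).
- cams.grab_frame(name): name is "scene" or "top" or "wrist"; returns the picture (420x560x3 uint8, blue, green, red); there is no depth.
- cams.camera_info(name): a dict with "camera_matrix" (3x3 intrinsics, pixels), "dist_coeffs" ([k1, k2, p1, p2, k3] as OpenCV has them; the pictures are not rectified), "R" (3x3) and "t" (3): a world point X has camera coordinates R X + t; the wrist camera has in their place "hand_eye" (4x4, takes a point from camera to tool coordinates, whose origin is the TCP and whose axes are the flange's). Camera axes: x right, y down, z forward; pixel columns grow to the right and rows downward; lengths in m; the calibration is good to about 2 mm. A picture is of the moment at which its call begins: read the wrist's pose just before it. camera_info takes no time and is no camera call.
- arm.job_done(): hands the job in; it is judged then, once.
The state is a dict: "t": time; "q": joint angles; "qd": joint speeds; "joint_efforts": joint torques, N m; "eef_pos": TCP position; "ee_rot": TCP orientation; "force": force on the tool from outside, world axes, zero at the start; "moment": the same for the moment, N m; "width": finger opening in m; "gripper_force": force on a finger pad.
Only numpy, scipy, OpenCV 4.12 (cv2) and the standard library are available. Lean on these libraries where they do the work, as an engineer would, in place of code of your own. Each camera call takes 0.05 s, during which the arm holds its last target. There are 200 camera calls.

## Working session

There is one attempt and no reset: what is moved stays moved. The work goes in short steps, Python scripts to look and compute and a shell command to move; the robot and the scene stay as the last step left them, time stands still between calls to the robot, and variables do not carry over. Pictures are saved under pics/ and viewed, at most 11 in all, crops included, and the job is handed in when it is done.

```bash
mkdir -p pics; ls
python3 - <<'E'
from station import arm,cams
import cv2,numpy as np
print(arm.get_state())
for n in("scene","top"):
    cv2.imwrite(f"pics/{n}0.png",cams.grab_frame(n)); i=cams.camera_info(n)
    print(n,i)
print(cams.camera_info("wrist"))
E
```

```text
pics
{'t': 0.0, 'q': array([ 1.57010494e+00,  3.59362812e-01,  1.10393415e-02, -3.14020277e-04,
       -1.22409435e+00, -2.88088843e-01]), 'qd': array([-0.00059986, -0.00074609,  0.00088154,  0.0013455 , -0.00143656,
        0.00069529]), 'joint_efforts': array([ 1.37433013e-03, -5.82713664e+01,  2.93049073e+01,  6.99698567e+00,
        6.95427079e-03, -1.62337628e-04]), 'eef_pos': array([0.19212844, 0.64652414, 0.2021363 ]), 'ee_rot': array([ 3.13995411e+00, -1.77705087e-04, -2.88887026e-01]), 'force': array([-1.14846877, -0.43379247,  0.24417019]), 'moment': array([-0.03692337,  0.04832994, -0.01060729]), 'gripper_force': 0.0, 'width': 0.0872955549355373}
scene {'camera_matrix': array([[477.24453387,   0.        , 280.59800803],
       [  0.        , 477.24453387, 211.7214909 ],
       [  0.        ,   0.        ,   1.        ]]), 'dist_coeffs': array([0.0564465, 0.       , 0.       , 0.       , 0.       ]), 'R': array([[ 0.79103293, -0.61176943, -0.00225057],
       [-0.44964002, -0.57889321, -0.68022534],
       [ 0.41483823,  0.53909259, -0.73299961]]), 't': array([-0.54575614, 
[... 408 characters left out ...]
503224,  0.00391385, -0.99717343]]), 't': array([-0.11893486,  0.59954331,  1.13734151])}
{'camera_matrix': array([[328.95454445,   0.        , 277.67066297],
       [  0.        , 328.95454445, 209.35017774],
       [  0.        ,   0.        ,   1.        ]]), 'dist_coeffs': array([0.01134738, 0.        , 0.        , 0.        , 0.        ]), 'hand_eye': array([[-7.27641952e-05, -9.67533623e-01, -2.52742325e-01,
         6.77160690e-02],
       [ 9.99999710e-01, -2.62046549e-04,  7.15252868e-04,
         3.40724546e-04],
       [-7.58261453e-04, -2.52742200e-01,  9.67533361e-01,
        -1.82462458e-01],
       [ 0.00000000e+00,  0.00000000e+00,  0.00000000e+00,
         1.00000000e+00]])}
```

View pics/top0.png

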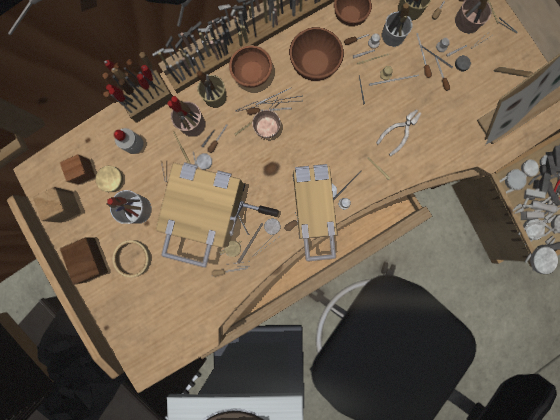

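View pics/scene0.png

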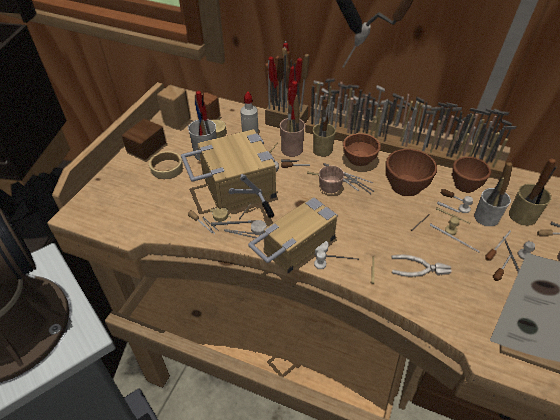

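The top view shows the braced case at about (200,205), with its bar at (164,258)–(207,265) and the black grip at about (263,210). The scene view agrees. I'll zoom in to measure.

```bash
cat > h.py <<'E'
import numpy as np,cv2
from station import arm,cams
from scipy.spatial.transform import Rotation as Ro
def ray(n,uv):
    i=cams.camera_info(n)
    p=cv2.undistortPoints(np.array(uv,float).reshape(-1,1,2),i["camera_matrix"],i["dist_coeffs"])[:,0]
    d=np.c_[p,np.ones(len(p))]@i["R"]; c=-i["R"].T@i["t"]; return c,d
def onz(n,uv,z):
    c,d=ray(n,uv); return c+d*((z-c[2])/d[:,2])[:,None]
def proj(n,X):
    i=cams.camera_info(n)
    return cv2.projectPoints(np.array(X,float).reshape(-1,3),cv2.Rodrigues(i["R"])[0],i["t"],i["camera_matrix"],i["dist_coeffs"])[0][:,0]
E
python3 - <<'E'
from h import *
im=cv2.imread("pics/top0.png")[150:280,145:295]
cv2.imwrite("pics/top0c.png",cv2.resize(im,None,fx=4.5,fy=4.5,interpolation=cv2.INTER_CUBIC))
hsv=cv2.cvtColor(im,cv2.COLOR_BGR2HSV)
m=cv2.inRange(hsv,(20,70,140),(32,200,255))
cs=max(cv2.findContours(m,0,1)[0],key=cv2.contourArea)
b=cv2.boxPoints(cv2.minAreaRect(cs))+[145,150]; print(b); P=onz("top",b,.11);print(P, [np.linalg.norm(P[k]-P[k-1]) for k in range(4)])
print(onz("top",[[164,258],[207,265]],.105),onz("top",[[263,210]],.044))
E
```

```text
[[220.00000763 252.        ]
 [232.13260651 238.51933289]
 [242.62984467 247.96684265]
 [230.49724579 261.44750977]]
[[ 0.48938507  0.00738108  0.11      ]
 [ 0.51694831 -0.01886659  0.11      ]
 [ 0.49660517 -0.04043952  0.11      ]
 [ 0.46908891 -0.01423709  0.11      ]] [np.float64(0.02965263732054826), np.float64(0.03806142522840129), np.float64(0.0296518931847541), np.float64(0.03799620912592785)]
[[0.47927404 0.12839406 0.105     ]
 [0.46259211 0.03634988 0.105     ]] [[ 0.57900202 -0.08176593  0.044     ]]
```

View pics/top0c.png

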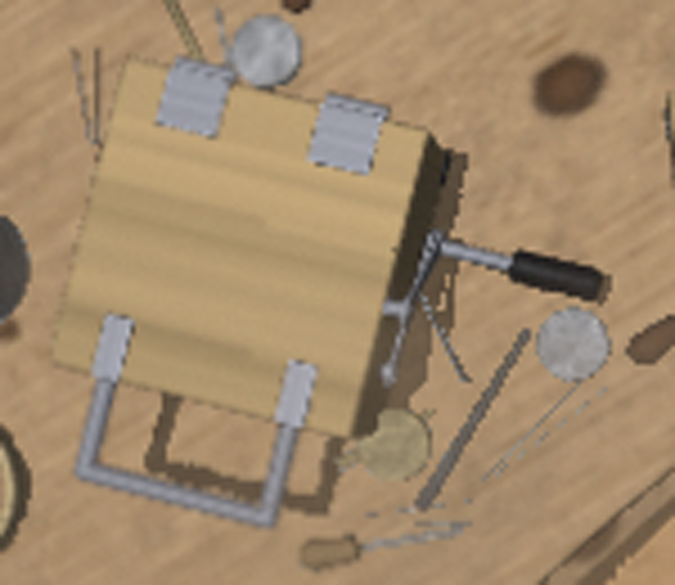

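The crop shows the lid corners at (127,57), (433,130), (352,437) and (53,362), the bar ends at (85,470) and (268,520), and the grip centred on (558,276).

Run:
```python
from h import *
f=lambda a:np.array(a)/4.5+[145,150]
L=onz("top",f([[127,57],[433,130],[352,437],[53,362]]),.11)
print(L,[np.linalg.norm(L[k]-L[k-1]) for k in range(4)])
B=onz("top",f([[85,470],[268,520]]),.105);print(B,np.linalg.norm(B[0]-B[1]),B.mean(0))
G=onz("top",f([[513,265],[603,284],[558,275]]),.044);print(G)
x=(L[0]+L[1]-L[2]-L[3])[:2];y=(L[0]+L[3]-L[1]-L[2])[:2]
a=np.arctan2(x[1],x[0]);b=np.arctan2(-y[0],y[1]);yb=(B[0]-B[1]);gb=G[0]-G[1];print(a,b,np.arctan2(-yb[0],yb[1]),np.arctan2(-gb[0],gb[1]))
t=(a+b)/2;c=L.mean(0)[:2];ex=np.array([np.cos(t),np.sin(t)]);ey=np.array([-ex[1],ex[0]])
print(c, "bar pred",c-.12*ex, "grip local",(G[2,:2]-c)@ex,(G[2,:2]-c)@ey)
```

```text
[[ 6.81737408e-01  1.04482069e-01  1.10000000e-01]
 [ 6.42044028e-01 -4.08604069e-02  1.10000000e-01]
 [ 4.99448923e-01  3.38134151e-04  1.10000000e-01]
 [ 5.38015474e-01  1.41744109e-01  1.10000000e-01]] [np.float64(0.14847374773073438), np.float64(0.15066519127816438), np.float64(0.14842736831412873), np.float64(0.14657089940584947)]
[[0.48681715 0.12847934 0.105     ]
 [0.46153627 0.04158225 0.105     ]] 0.09049987442658776 [0.47417671 0.0850308  0.105     ]
[[ 0.58174446 -0.07290842  0.044     ]
 [ 0.57101532 -0.11721375  0.044     ]
 [ 0.57612985 -0.09507206  0.044     ]]
-0.26746783285768305 -0.2664331910654117 -0.28311409411963884 -0.2375898772889548
[0.59031146 0.05142598] bar pred [0.47456188 0.08308092] grip local 0.024965599384210405 -0.14505003538167074
```

```bash
cat >> h.py <<'E'
t=-.267;ex=np.array([np.cos(t),np.sin(t),0]);ey=np.array([-ex[1],ex[0],0]);C=np.array([.5903,.0515,0])
def w(x,y,z): return C+x*ex+y*ey+np.array([0,0,z])   # case -> world
def loc(p): d=np.asarray(p)-C; return np.array([d@ex,d@ey,d[2]])
def go(target,yaw=None,rpy=None,pos=None):  # units from current pose
    s=arm.get_state(); R=Ro.from_euler('xyz',s["ee_rot"] if rpy is None else rpy); p=s["eef_pos"] if pos is None else pos
    r=[0,0,0] if yaw is None else (R.inv()*Ro.from_euler('xyz',[np.pi,0,yaw])).as_rotvec()/.5
    return np.round(np.r_[R.inv().apply(target-p)/.08,r],2)
E
python3 - <<'E'
from h import *
s=arm.get_state();p=s["eef_pos"].copy();y=s["ee_rot"][2];T=w(-.12,0,.22);n=8;yt=t-np.pi/2
print(T,yt)
for k in range(n):
    q=p+(T-p)/(n-k); 
    if k<2:q[2]=p[2]+.03
    y2=max(yt,y-.45)
    print(go(q,y2,[np.pi,0,y],p),q); p=q;y=y2
E
```

```text
[0.47455199 0.08316067 0.22      ] -1.8377963267948965
[ 0.67  0.72 -0.37 -0.   -0.    0.9 ] [0.22742645 0.57617179 0.23223754]
[ 0.92  0.35 -0.37 -0.   -0.    0.9 ] [0.2627301  0.50574163 0.26223754]
[ 0.98 -0.08  0.09 -0.   -0.    0.9 ] [0.29803375 0.43531147 0.25519795]
[ 0.85 -0.5   0.09  0.   -0.    0.4 ] [0.33333739 0.36488131 0.24815836]
[ 0.73 -0.66  0.09  0.    0.    0.  ] [0.36864104 0.29445115 0.24111877]
[ 0.73 -0.66  0.09  0.    0.    0.  ] [0.40394469 0.22402099 0.23407918]
[ 0.73 -0.66  0.09  0.    0.    0.  ] [0.43924834 0.15359083 0.22703959]
[ 0.73 -0.66  0.09  0.    0.    0.  ] [0.47455199 0.08316067 0.22      ]
```

```bash
H="python3 -m handwheel"
$H '[[[0.33,0.36,-0.18,0,0,0.35,60],[0.67,0.72,-0.37,0,0,0.7,120],[0.67,0.72,-0.37,0,0,0.9,180]]]' 20
$H '[[[0.46,0.18,-0.18,0,0,0.35,180],[0.92,0.35,-0.37,0,0,0.7,180],[0.92,0.35,-0.37,0,0,0.9,180]]]'
$H '[[[0.49,-0.04,0.05,0,0,0.35,180],[0.98,-0.08,0.09,0,0,0.7,180],[0.98,-0.08,0.09,0,0,0.9,180]]]'
$H '[[[0.42,-0.25,0.05,0,0,0.2,180],[0.85,-0.5,0.09,0,0,0.4,180]]]'
$H '[[[0.37,-0.33,0.05,0,0,0,180],[0.73,-0.66,0.09,0,0,0,180]]]'
$H '[[[0.37,-0.33,0.05,0,0,0,180],[0.73,-0.66,0.09,0,0,0,180]]]'
$H '[[[0.37,-0.33,0.05,0,0,0,180],[0.73,-0.66,0.09,0,0,0,180]]]'
python3 -c "
from h import *
s=arm.get_state();print(s['eef_pos'],s['ee_rot'],s['q'],s['force']);print(go(w(-.12,0,.22),t-np.pi/2))"
```

```text
t: 0.48
eef_pos: [0.2284, 0.5751, 0.2345]
ee_rot: [-3.14, 0.001, -0.745]
force: [-0.1, 1.9, -0.1]
width: 0.063
gripper_force: 0.0
t: 0.85
eef_pos: [0.263, 0.5057, 0.2638]
ee_rot: [-3.14, 0.002, -1.193]
force: [0.2, -0.0, 0.1]
width: 0.0332
gripper_force: 0.0
t: 1.23
eef_pos: [0.2985, 0.4336, 0.2549]
ee_rot: [3.141, -0.001, -1.645]
force: [-0.6, 0.4, 0.2]
width: 0.0257
gripper_force: 0.0
t: 1.48
eef_pos: [0.3333, 0.3643, 0.2473]
ee_rot: [3.141, -0.001, -1.841]
force: [0.5, 0.4, -0.0]
width: 0.0258
gripper_force: 0.0
t: 1.72
eef_pos: [0.3689, 0.2937, 0.2403]
ee_rot: [3.141, -0.0, -1.839]
force: [0.4, -0.0, 0.4]
width: 0.0257
gripper_force: 0.0
t: 1.98
eef_pos: [0.4043, 0.2234, 0.2332]
ee_rot: [3.141, -0.0, -1.839]
force: [1.2, 0.5, -0.5]
width: 0.0256
gripper_force: 0.0
t: 2.22
eef_pos: [0.4397, 0.1532, 0.226]
ee_rot: [3.141, -0.0, -1.839]
force: [-0.1, 0.9, -0.8]
width: 0.0259
gripper_force: 0.0
[0.43974662 0.15315186 0.2259996 ] [ 3.14134116e+00 -2.18677773e-05 -1.83870158e+00] [ 7.59474904e-01 -9.58282665e-03 -3.91520588e-01 -2.19786320e-04
 -1.18900733e+00 -1.02729825e+00] [-0.06860934  0.90624492 -0.83382785]
[ 0.73 -0.65  0.07  0.   -0.   -0.  ]
```

```bash
H="python3 -m handwheel"
$H '[[[0.37,-0.33,0.04,0,0,0,180],[0.73,-0.65,0.07,0,0,0,180],[0.73,-0.65,0.07,0,0,0,180]]]'
python3 - <<'E'
from h import *
s=arm.get_state();print(s['eef_pos'])
im=cams.grab_frame("wrist");cv2.imwrite("pics/w1.png",im)
i=cams.camera_info("wrist");H=i["hand_eye"];R=Ro.from_euler('xyz',s["ee_rot"]).as_matrix()
for X in [w(-.12,.045,.105),w(-.12,0,.105),w(-.12,-.045,.105)]:
    c=H[:3,:3].T@(R.T@(X-s["eef_pos"])-H[:3,3]);print(cv2.projectPoints(c.reshape(1,1,3),np.zeros(3),np.zeros(3),i["camera_matrix"],i["dist_coeffs"])[0].ravel())
E
```

```text
t: 2.6
eef_pos: [0.4744, 0.0823, 0.22]
ee_rot: [3.141, -0.001, -1.842]
force: [-1.2, -0.5, 0.2]
width: 0.026
gripper_force: 0.0
[0.47444151 0.08234842 0.21997712]
[277.84008639 246.11074457]
[277.63600074 200.53605054]
[277.41613753 151.43752455]
```

View pics/w1.png

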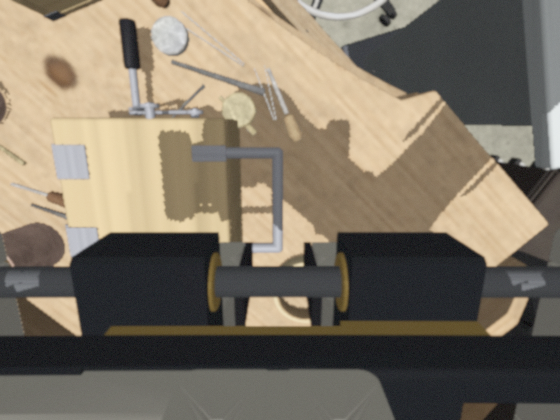

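The wrist view shows the bar at column 278, rows 152–248, which matches my prediction to about 1 px. I'll descend, closing on the bar with the fingers either side of it.

```bash
H="python3 -m handwheel"
$H '[[[0,0,0.6,0,0,0,180],[0,0,1,0,0,0,180]]]'
$H '[[[0,0,0.4,0,0,0,180],[0,0,0.67,0,0,0,180],[0,0,0.67,0,0,0,180]]]'
$H '[[[0,0,0,0,0,0,230],[0,0,0,0,0,0,255],[0,0,0,0,0,0,255]]]' 20
python3 - <<'E'
from h import *
s=arm.get_state();print(s['eef_pos'],loc(s['eef_pos']),s['force'],s['width'])
p=w(-.12,0,.086)
for th in np.r_[np.arange(.1,1.2,.1),1.2,1.21]:
    print(round(th,2), np.round(np.array([0,-.195*np.cos(th)+.005*np.sin(th)+.195,.195*np.sin(th)+.005*np.cos(th)-.005])/.08,2))
E
```

```text
t: 2.9
eef_pos: [0.4733, 0.0849, 0.1392]
ee_rot: [3.141, 0.0, -1.838]
force: [0.6, -0.5, 0.3]
width: 0.0257
gripper_force: 0.0
t: 3.28
eef_pos: [0.4729, 0.0845, 0.0858]
ee_rot: [3.139, -0.002, -1.838]
force: [-0.1, -0.9, 1.2]
width: 0.0256
gripper_force: 0.0
t: 3.65
eef_pos: [0.4747, 0.0847, 0.0879]
ee_rot: [-3.141, 0.001, -1.839]
force: [-0.1, 1.2, -0.2]
width: 0.003
gripper_force: 0.0
[0.47466589 0.08469336 0.08785774] [-0.12029452  0.00150843  0.08785774] [-0.06354103  1.22604721 -0.23238472] 0.0029860320913054975
0.1 [0.   0.02 0.24]
0.2 [0.   0.06 0.48]
0.3 [0.   0.13 0.72]
0.4 [0.   0.22 0.94]
0.5 [0.   0.33 1.16]
0.6 [0.   0.46 1.37]
0.7 [0.   0.61 1.56]
0.8 [0.   0.78 1.73]
0.9 [0.   0.97 1.89]
1.0 [0.   1.17 2.02]
1.1 [0.   1.39 2.14]
1.2 [0.   1.61 2.23]
1.21 [0.   1.64 2.24]
```

The fingers closed to 3 mm with no grip force, so they missed the bar. I need a look.

Run:
```python
from h import *
s=arm.get_state();print(s['width'],s['gripper_force'])
a=cams.grab_frame("wrist");b=cams.grab_frame("scene");
cv2.imwrite("pics/w2.png",np.vstack([cv2.resize(a[100:330,130:430],(640,491))[:300],cv2.resize(b[120:240,140:300],(400,300)) if 0 else cv2.copyMakeBorder(cv2.resize(b[120:240,140:300],(400,300)),0,0,0,240,0)]))
```

```text
0.0029860320913054975 0.0
```

View pics/w2.png

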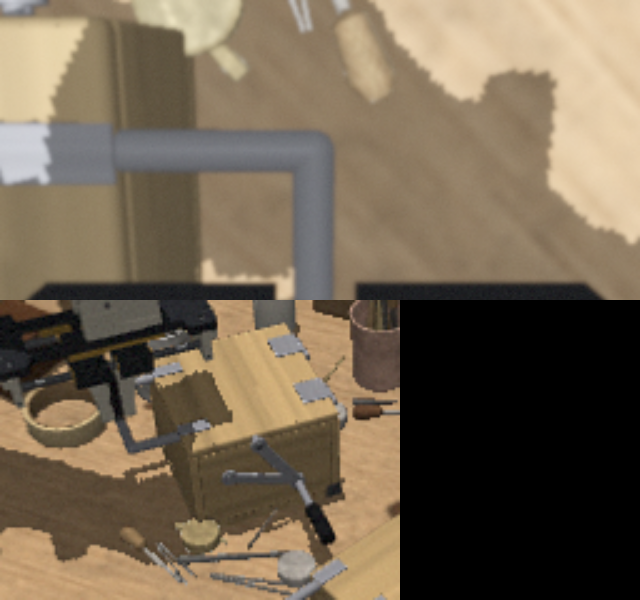

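Run:
```python
from h import *
s=arm.get_state();print(s['t'],s['width'],s['eef_pos'],s['ee_rot'])
i=cams.camera_info("wrist");H=i["hand_eye"];R=Ro.from_euler('xyz',s["ee_rot"]).as_matrix()
for X in [w(-.12,-.045,.105),w(-.075,-.045,.105),w(-.12,-.045,.085),w(-.12,0,.105),s["eef_pos"]]:
    c=H[:3,:3].T@(R.T@(X-s["eef_pos"])-H[:3,3]);print((cv2.projectPoints(c.reshape(1,1,3),np.zeros(3),np.zeros(3),i["camera_matrix"],i["dist_coeffs"])[0].ravel()-[130,100])*2.133)
q=proj("scene",[s["eef_pos"],w(-.12,0,.105),w(-.12,-.045,.105),w(-.12,.045,.105)]);print((q-[140,120])*2.5+[0,300])
b=cams.grab_frame("scene");cv2.imwrite("pics/s3.png",cv2.resize(b[130:220,140:260],(800,600),interpolation=cv2.INTER_CUBIC))
print((q-[140,130])*6.667)
```

```text
3.75 0.0005187571370498339 [0.47449065 0.08449256 0.08755314] [-3.14095387e+00  6.91862536e-04 -1.83891119e+00]
[312.51880584 146.61238291]
[121.25738431 146.7326105 ]
[312.87103077 136.42867607]
[312.88985334 325.21079245]
[314.64601838 305.48421591]
[[119.15278389 431.55933751]
 [117.22175613 418.61341265]
 [129.9240869  448.85942768]
 [105.11028131 389.80909807]]
[[317.75664407 284.17244128]
 [312.60697925 249.64824887]
 [346.48155494 330.30832173]
 [280.3080982  172.83290273]]
```

View pics/s3.png

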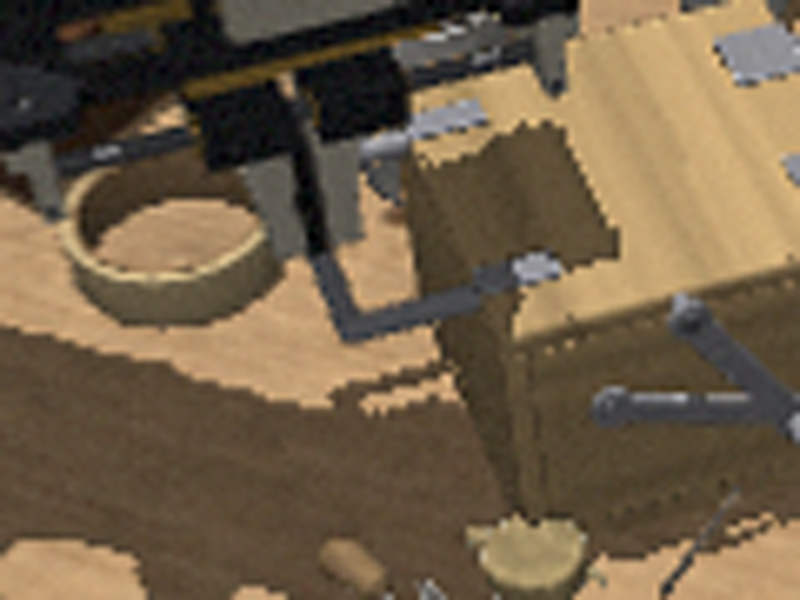

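The bar projects exactly where it appears, but the visible fingertips end at about the bar's height, so they closed on top of it. I'll open, go 17 mm lower and close again.

```bash
H="python3 -m handwheel"
$H '[[[0,0,-0.1,0,0,0,180],[0,0,-0.1,0,0,0,180],[0,0,-0.1,0,0,0,180]]]'
$H '[[[0,0,0.16,0,0,0,180],[0,0,0.32,0,0,0,180]]]'
$H '[[[0,0,0,0,0,0,220],[0,0,0,0,0,0,230],[0,0,0,0,0,0,240],[0,0,0,0,0,0,255]]]' 20
python3 - <<'E'
from h import *
s=arm.get_state();print(s['width'],s['gripper_force'],loc(s['eef_pos']))
b=cams.grab_frame("scene");cv2.imwrite("pics/s4.png",cv2.resize(b[130:220,140:260],(800,600),interpolation=cv2.INTER_CUBIC))
E
```

```text
t: 4.18
eef_pos: [0.4743, 0.0844, 0.0952]
ee_rot: [-3.141, 0.0, -1.839]
force: [0.1, 0.3, -0.0]
width: 0.0235
gripper_force: 0.0
t: 4.42
eef_pos: [0.4739, 0.0842, 0.0683]
ee_rot: [3.141, -0.0, -1.839]
force: [-0.0, 1.0, -0.8]
width: 0.0257
gripper_force: 0.0
t: 4.92
eef_pos: [0.4753, 0.0841, 0.07]
ee_rot: [-3.14, 0.0, -1.838]
force: [5.1, -3.6, -3.1]
width: 0.0093
gripper_force: 20.0
0.009257681379681651 20.0093212723732 [-0.11952082  0.00115455  0.06996862]
```

View pics/s4.png

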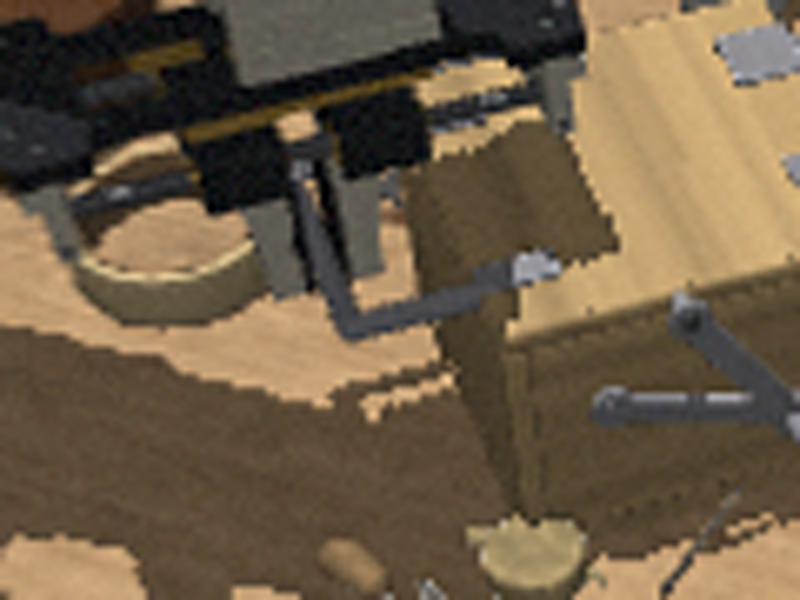

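Gripped: 9.3 mm wide at 20 N. The real tips are therefore about 18 mm above the reported TCP. Now I'll raise the lid along its arc.

```bash
H="python3 -m handwheel"
$H '[[[0,-0.02,-0.24,0,0,0,255],[0,-0.06,-0.48,0,0,0,255],[0,-0.13,-0.72,0,0,0,255],[0,-0.22,-0.94,0,0,0,255]]]'
$H '[[[0,-0.11,-0.22,0,0,0,255],[0,-0.24,-0.43,0,0,0,255],[0,-0.39,-0.62,0,0,0,255],[0,-0.56,-0.79,0,0,0,255],[0,-0.75,-0.95,0,0,0,255]]]'
$H '[[[0,-0.1,-0.07,0,0,0,255],[0,-0.2,-0.13,0,0,0,255],[0,-0.31,-0.19,0,0,0,255],[0,-0.42,-0.25,0,0,0,255]]]'
python3 -c "
from h import *
s=arm.get_state();print(s['eef_pos'],s['force'],s['width'],s['gripper_force']);p=loc(s['eef_pos']);print(p,np.arctan2(p[2]-.1+.035,.075-p[0]))"
```

```text
t: 5.48
eef_pos: [0.4925, 0.0794, 0.1456]
ee_rot: [-3.139, 0.0, -1.839]
force: [11.4, -5.4, -10.9]
width: 0.0091
gripper_force: 20.0
t: 6.1
eef_pos: [0.5486, 0.0637, 0.2205]
ee_rot: [3.14, -0.0, -1.839]
force: [1.6, 0.4, -6.6]
width: 0.0093
gripper_force: 20.0
t: 6.6
eef_pos: [0.5811, 0.0546, 0.2413]
ee_rot: [3.141, -0.0, -1.839]
force: [-4.4, -0.5, 3.8]
width: 0.0092
gripper_force: 20.0
[0.58107689 0.0546492  0.24129636] [-4.41554693 -0.46617965  3.79321492] 0.009227318644373246 19.999988973140717
[-0.00972719  0.00060419  0.24129636] 1.1227926957936865
```

```bash
H="python3 -m handwheel"
$H '[[[0,-0.07,-0.03,0,0,0,255],[0,-0.15,-0.06,0,0,0,255],[0,-0.22,-0.09,0,0,0,255],[0,-0.22,-0.09,0,0,0,255]]]'
python3 - <<'E'
from h import *
b=cams.grab_frame("scene");cv2.imwrite("pics/s5.png",cv2.resize(b[50:260,120:400],(800,600)))
E
```

```text
t: 7.1
eef_pos: [0.5986, 0.0498, 0.2484]
ee_rot: [-3.141, -0.0, -1.839]
force: [-5.4, -0.2, 6.6]
width: 0.0092
gripper_force: 20.0
```

View pics/s5.png

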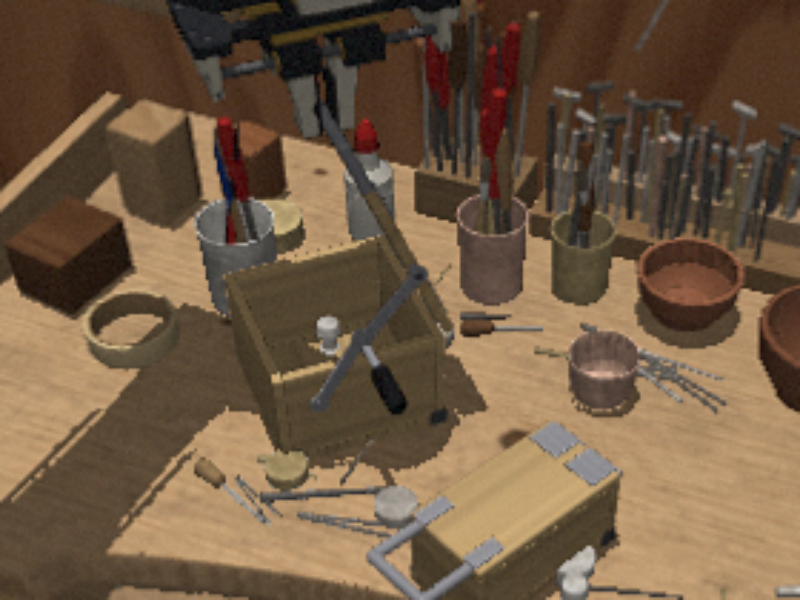

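The lid is open and the brace (320,405)–(418,270) looks straight. The grip is at about (388,388). I'll nudge a little further to make sure it reaches the stop.

```bash
H="python3 -m handwheel"
$H '[[[0,-0.03,-0.01,0,0,0,255],[0,-0.06,-0.02,0,0,0,255],[0,-0.06,-0.02,0,0,0,255]]]'
python3 -c "
from h import *
s=arm.get_state();print(loc(s['eef_pos']),s['force'])"
```

```text
t: 7.52
eef_pos: [0.6003, 0.0493, 0.2491]
ee_rot: [3.136, -0.001, -1.839]
force: [-14.7, 2.7, 9.1]
width: 0.0093
gripper_force: 20.0
[0.01021106 0.00050148 0.24909162] [-14.69816782   2.69030626   9.06602583]
```

At the stop. Releasing now.

```bash
H="python3 -m handwheel"
$H '[[[0,0.05,0.02,0,0,0,200],[0,0.05,0.02,0,0,0,140],[0,0.05,0.02,0,0,0,120],[0,0.05,0.02,0,0,0,120]]]'
$H '[[[0,0,-0.4,0,0,0,120],[0,0,-0.9,0,0,0,120],[0,0,-0.9,0,0,0,120],[0,0,-0.9,0,0,0,120],[0,0,-0.9,0,0,0,120]]]'
$H '[[[0,0,0,0,0,0,120],[0,0,0,0,0,0,120],[0,0,0,0,0,0,120],[0,0,0,0,0,0,120],[0,0,0,0,0,0,120]]]'
python3 - <<'E'
from h import *
f=lambda x,y,z:w(x,y,z)
b=cams.grab_frame("scene");a=cams.grab_frame("top")
cv2.imwrite("pics/s6.png",np.hstack([cv2.resize(b[50:220,120:300],(424,400)),cv2.resize(a[140:280,140:290],(375,350))[:, :].copy() if 0 else cv2.resize(a[140:280,140:290],(376,400))]))
np.save("b.npy",b);np.save("a.npy",a)
E
```

```text
t: 8.02
eef_pos: [0.5996, 0.0501, 0.2478]
ee_rot: [-3.141, 0.0, -1.839]
force: [-1.1, -0.2, -0.0]
width: 0.0427
gripper_force: 0.0
t: 8.65
eef_pos: [0.5988, 0.05, 0.3187]
ee_rot: [3.14, -0.001, -1.839]
force: [-0.8, 0.6, -0.2]
width: 0.0466
gripper_force: 0.0
t: 9.28
eef_pos: [0.5992, 0.05, 0.3199]
ee_rot: [-3.142, 0.0, -1.839]
force: [1.2, 0.2, -0.1]
width: 0.0462
gripper_force: 0.0
```

View pics/s6.png

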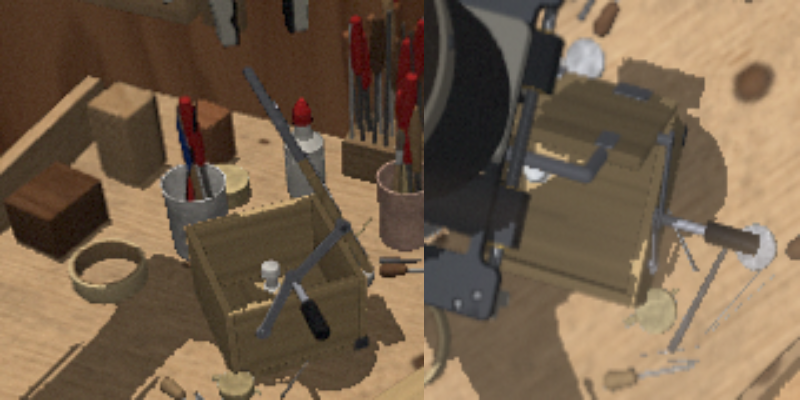

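The lid stands open by itself with the brace locked and the robot clear. The grip is centred at about (314,318) in the left panel and (732,236) in the right.

Run:
```python
from h import *
G=onz("top",[[262.9,222.6]],.131)[0];S=onz("scene",[[253.3,185.2]],.131)[0];print(G,loc(G),S,loc(S))
T=loc(G)*[1,1,0]; P=w(T[0],-.147,.0); print(P)
s=arm.get_state();p=s["eef_pos"];T=np.array([P[0],P[1],.26]);print(go(np.r_[T[:2],p[2]],t-np.pi/2), loc(p))
```

```text
[ 0.54770444 -0.08543472  0.131     ] [-0.00495756 -0.14332104  0.131     ] [ 0.54868533 -0.08477767  0.131     ] [-0.00418478 -0.14242848  0.131     ]
[ 0.54673378 -0.08898332  0.        ]
[ 1.85  0.17 -0.   -0.    0.   -0.  ] [0.00896863 0.00097111 0.31989308]
```

```bash
H="python3 -m handwheel"
$H '[[[0.5,0.03,0,0,0,0,180],[1,0.06,0,0,0,0,255]]]' 20
$H '[[[0.45,0.03,0,0,0,0,255],[0.85,0.06,0,0,0,0,255],[0.85,0.06,0,0,0,0,255]]]'
$H '[[[0,0,0.5,0,0,0,255],[0,0,1,0,0,0,255]]]'
$H '[[[0,0,0.4,0,0,0,255],[0,0,0.75,0,0,0,255],[0,0,0.75,0,0,0,255]]]'
python3 - <<'E'
from h import *
s=arm.get_state();print(loc(s["eef_pos"]),s["force"],s["width"])
b=cams.grab_frame("scene");cv2.imwrite("pics/s7.png",cv2.resize(b[80:220,160:340],(771,600)))
E
```

```text
t: 9.62
eef_pos: [0.5731, -0.0263, 0.3197]
ee_rot: [3.141, -0.0, -1.838]
force: [0.4, -0.0, 0.9]
width: 0.0317
gripper_force: 0.0
t: 10.0
eef_pos: [0.5501, -0.0918, 0.3204]
ee_rot: [-3.141, 0.0, -1.841]
force: [0.1, 0.4, 0.1]
width: 0.0029
gripper_force: 0.0
t: 10.25
eef_pos: [0.5512, -0.0897, 0.2393]
ee_rot: [-3.14, 0.001, -1.839]
force: [-0.1, -0.0, -0.1]
width: 0.0004
gripper_force: 0.0
t: 10.62
eef_pos: [0.5495, -0.0897, 0.1779]
ee_rot: [3.138, -0.001, -1.839]
force: [-0.7, 0.1, 0.6]
width: 0.0
gripper_force: 0.0
[-0.00206357 -0.14698819  0.17789434] [-0.74204404  0.13614235  0.64945209] 7.886615543688691e-06
```

View pics/s7.png

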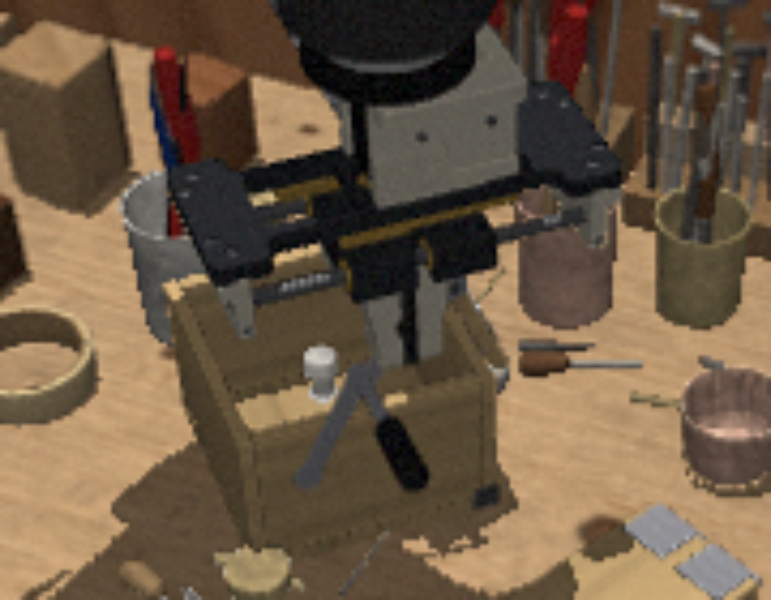

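The closed tips at (405,365) sit above the grip at (403,455), clear of the lid. Descending to contact.

```bash
H="python3 -m handwheel"
$H '[[[0,0,0.3,0,0,0,255],[0,0,0.55,0,0,0,255],[0,0,0.55,0,0,0,255]]]'
$H '[[[0,0,0.06,0,0,0,255],[0,0,0.12,0,0,0,255],[0,0,0.12,0,0,0,255]]]'
```

```text
t: 11.05
eef_pos: [0.5509, -0.09, 0.1362]
ee_rot: [3.141, -0.0, -1.839]
force: [1.0, 0.3, 0.2]
width: 0.0009
gripper_force: 0.0
t: 11.42
eef_pos: [0.5508, -0.0901, 0.1264]
ee_rot: [-3.142, 0.0, -1.839]
force: [0.1, 0.2, 1.5]
width: 0.0004
gripper_force: 0.0
```

```bash
H="python3 -m handwheel"
$H '[[[0,0,0.06,0,0,0,255],[0,0,0.12,0,0,0,255],[0,-0.03,0.18,0,0,0,255]]]'
$H '[[[0,-0.06,0.08,0,0,0,255],[0,-0.12,0.16,0,0,0,255]]]'
```

```text
t: 11.8
eef_pos: [0.5554, -0.0911, 0.1131]
ee_rot: [-3.137, 0.0, -1.838]
force: [3.6, -3.2, 8.0]
width: 0.0005
gripper_force: 4.3
t: 12.05
eef_pos: [0.5648, -0.0935, 0.1002]
ee_rot: [-3.137, 0.001, -1.838]
force: [3.1, 0.4, 4.2]
width: 0.0006
gripper_force: 2.2
```

```bash
python3 -c "
from h import *
s=arm.get_state();print(loc(s['eef_pos']),s['force'])"
```

```text
[ 0.01369337 -0.14655168  0.10017143] [3.08121833 0.44790226 4.2234351 ]
```

Contact at about 0.117 with a force of about 4 N. I'll keep going through straight.

```bash
H="python3 -m handwheel"
$H '[[[0,-0.06,0.1,0,0,0,255],[0,-0.12,0.2,0,0,0,255],[0,-0.15,0.28,0,0,0,255]]]'
```

```text
t: 12.42
eef_pos: [0.5731, -0.0962, 0.0756]
ee_rot: [3.14, -0.0, -1.839]
force: [-0.7, 2.6, 2.5]
width: 0.0005
gripper_force: 1.3
```

```bash
H="python3 -m handwheel"
$H '[[[0,-0.03,0.08,0,0,0,255],[0,-0.03,0.08,0,0,0,255]]]'
$H '[[[0.1,0,-0.4,0,0,0,255],[0.3,0,-0.9,0,0,0,255],[0.8,0,-1,0,0,0,255]]]'
$H '[[[0.3,0,-0.5,0,0,0,255],[0.3,0,-0.9,0,0,0,255],[0.3,0,-1,0,0,0,255],[0.3,0,-1,0,0,0,255],[0.3,0,-1,0,0,0,255]]]'
$H '[[[0,0,0,0,0,0,255],[0,0,0,0,0,0,255],[0,0,0,0,0,0,255],[0,0,0,0,0,0,255],[0,0,0,0,0,0,255]]]'
$H '[[[0,0,0,0,0,0,255],[0,0,0,0,0,0,255],[0,0,0,0,0,0,255],[0,0,0,0,0,0,255],[0,0,0,0,0,0,255]]]'
$H '[[[0,0,0,0,0,0,255],[0,0,0,0,0,0,255],[0,0,0,0,0,0,255],[0,0,0,0,0,0,255],[0,0,0,0,0,0,255]]]'
python3 - <<'E'
from h import *
b=cams.grab_frame("scene");cv2.imwrite("pics/s8.png",cv2.resize(b[80:220,160:340],(771,600)))
E
```

```text
t: 12.68
eef_pos: [0.5754, -0.0973, 0.0691]
ee_rot: [3.14, -0.001, -1.839]
force: [0.4, 0.3, 0.1]
width: 0.0007
gripper_force: 0.0
t: 13.05
eef_pos: [0.5613, -0.1589, 0.1534]
ee_rot: [-3.136, 0.001, -1.836]
force: [0.3, 0.6, -0.4]
width: 0.0003
gripper_force: 0.0
t: 13.68
eef_pos: [0.5523, -0.1816, 0.229]
ee_rot: [3.14, -0.0, -1.839]
force: [-0.1, 1.1, -0.6]
width: 0.0005
gripper_force: 0.0
t: 14.3
eef_pos: [0.553, -0.182, 0.2303]
ee_rot: [-3.142, 0.0, -1.839]
force: [0.4, -0.2, -0.5]
width: 0.0005
gripper_force: 0.0
t: 14.92
eef_pos: [0.5529, -0.182, 0.2302]
ee_rot: [3.142, 0.0, -1.839]
force: [-0.1, 0.0, 0.3]
width: 0.0005
gripper_force: 0.0
t: 15.55
eef_pos: [0.5529, -0.182, 0.2303]
ee_rot: [-3.142, 0.0, -1.839]
force: [0.1, 0.9, -0.5]
width: 0.0006
gripper_force: 0.0
```

View pics/s8.png

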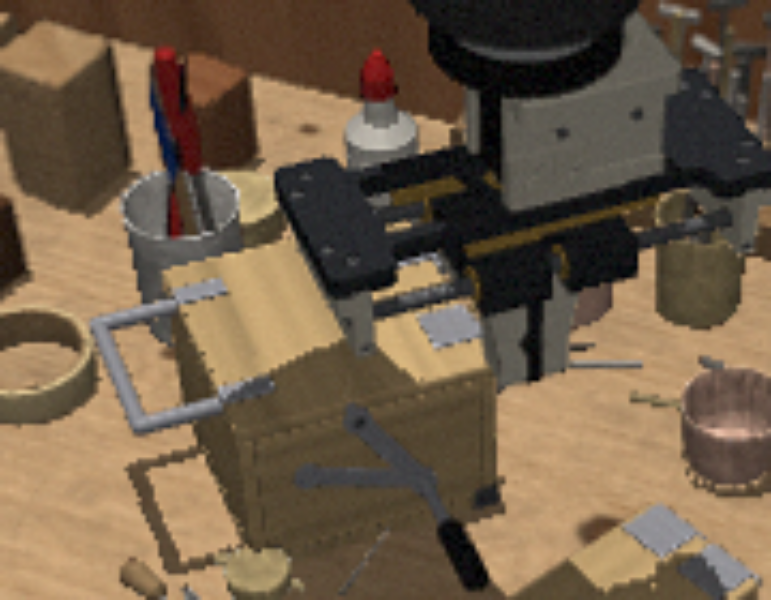

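The lid looks shut, with the bar corner at (140,425) and the robot clear. I'll wait a little, compare with the first picture, and hand in.

```bash
python3 -m handwheel '[[[0,0,0,0,0,0,255],[0,0,0,0,0,0,255],[0,0,0,0,0,0,255],[0,0,0,0,0,0,255],[0,0,0,0,0,0,255]]]'
python3 - <<'E'
from h import *
g=lambda im:cv2.Canny(cv2.cvtColor(im,cv2.COLOR_BGR2GRAY),60,150).astype(np.float32)
a=g(cv2.imread("pics/scene0.png"));b=g(cams.grab_frame("scene"))
T=a[150:182,180:212];r=cv2.matchTemplate(b[140:192,170:222],T,cv2.TM_CCOEFF_NORMED)
print(cv2.minMaxLoc(r),"expect (10,10)"); s=arm.get_state();print(s["t"],s["force"])
_,m,_,l=cv2.minMaxLoc(r)
if abs(l[0]-10)<=1 and abs(l[1]-10)<=1: print(arm.job_done())
E
```

```text
t: 16.23
eef_pos: [0.5529, -0.182, 0.2302]
ee_rot: [3.142, -0.0, -1.839]
force: [-0.0, 0.4, -0.8]
width: 0.0007
gripper_force: 0.0
(-0.11290808767080307, 0.872970461845398, (5, 10), (10, 10)) expect (10,10)
16.275 [ 0.06905187 -0.44508905  0.63711156]
the job is handed in; nothing more can be done
None
```

I raised the braced lid until its brace locked and let it stand open untouched for about a second. I then pressed the knee grip to fold the brace, and the lid sank shut; I handed the job in at 16.3 s with the bar back at its starting place in the camera and the arm clear.

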